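Release the ratchet and hold the belt tensioner back

TASK

I want to slip a new belt onto this belt drive: take the centre punch from the tool block, press the recessed button of the ratchet down with it until the pawl snaps over and stays, and put the punch back upright in a hole of the block. Then push the sprung tensioner arm back, away from the pulleys (it has a red peg to take it by), until the pawl clicks in again, and finish while still holding the arm back there against its spring. Leave the other tools where they lie.

Things in the scene. Friction and masses are not known exactly. Their poses are not given: they have to be found in the camera images.
- drive: belt drive unit bolted to the bench, grey base plate 226 x 272 x 14 mm with two aluminium flanged pulleys (tops at 50 mm, bolt heads to 57 mm), no belt. Origin: centre of the plate's underside, on the bench top. Its +x side carries the blue ratchet cover, its -x side the pulleys.
- pivot (a point): axis of the tensioner arm, on the drive at 27 mm height; the arm turns about the vertical through it
- peg (a point): centre of the top (height 86 mm) of the red upright hand peg at the arm's end, 15 mm diameter, 125 mm from the pivot axis, free to be held from 35 to 86 mm height; a damper lets the arm move only with some drag (1 N at 60 mm/s)
- tensioner (a joint): arm angle: 0 at rest by the pulleys, growing anticlockwise seen from above as it is pushed away from them; stop at 0.60. Its spring returns it (3 N at the peg at 0, 8 N at 0.60), it never stays back by itself. The engaged pawl blocks it within 0.04 of 0; with the pawl off, its reset finger knocks the pawl in again (the click) between 0.45 and 0.51. If let out below 0.4, the ratchet locks.
- pawl (a joint): rocker angle of the ratchet pawl: 0 engaged, 0.32 off (button down). A snap spring keeps it at either end; it snaps over at about 0.18.
- button (a point): centre of the top of the brass button, 14 mm diameter, on the outer end of the pawl; it lies 11 mm below the top (56 mm height) of the blue cover, under a 17 mm round bore, too narrow for a finger. It takes about 3 N: halfway down it snaps away by itself to 8 mm down and stays there, the pawl off.
- tool_block: wooden tool block 64 x 118 x 78 mm, fixed to the bench. Origin: centre of its underside. Three round holes 14 mm wide and 70 mm deep along its y axis, at y = -40, 0 and +40 mm; a scriber with a wooden handle stands in the +40 one, fixed, its top at 139 mm.
- punch: eight-sided steel centre punch, 12 mm thick, 120 mm long, 70 g, standing loosely point down in the middle hole, 50 mm of it showing. Its y axis runs from point to head; origin on its side halfway along (see punch_tip and punch_head for its middle line).
- punch_tip (a point): the punch's point; the last 45 mm of the punch taper to it
- punch_head (a point): centre of the punch's flat head, 120 mm from the point
- parts_tin: open round tin of small parts, 80 mm wide, 33 mm high; origin under its centre
- oil_can: oil can with a spout, 66 x 89 mm, 159 mm high; origin under its centre
- spanner: open spanner 188 mm long, lying flat; origin under its centre
- pliers: pliers with red handles, 186 mm long, lying flat; origin under their centre
- tape_measure: yellow tape measure 62 x 73 x 31 mm; origin under its centre

How it is judged (in metres and radians):
On the way, in this order (a step that is already met when the one before it is completed fails the run):
1. the punch is lifted clear out of its block, held in the fingers (z of punch_tip in the frame of tool_block above 0.085 m and contact force between the fingers and punch above 1 N), for 0.1 s.
2. the button is pressed down with the punch's point and the pawl is off (value of joint pawl above 0.26 rad and distance between punch_tip and button below 0.012 m), for 0.05 s.
3. the punch stands in a hole of the block again, let go, and the pawl is still off (value of joint pawl above 0.24 rad and z of punch_tip in the frame of tool_block below 0.03 m and x of punch_tip in the frame of tool_block between -0.02 and 0.02 m and y of punch_tip in the frame of tool_block between -0.055 and 0.055 m and angle between punch's own y axis and vertical below 0.2 rad and contact force between the fingers and punch below 0.1 N), for 0.1 s.
4. the arm is pushed back past the click: the pawl is in again (value of joint tensioner above 0.42 rad and value of joint pawl below 0.08 rad and contact force between the fingers and tensioner above 2 N), for 0.2 s.
At the end, for the whole second after the job is handed in: the fingers hold the tensioner arm with more than 2 N at more than 0.42 rad (past the click), the pawl is engaged again (under 0.08 rad), and the punch stands in a hole of the block (point less than 30 mm above the bench, within 0.2 rad of upright) (all of step 4 and z of punch_tip in the frame of tool_block below 0.03 m and x of punch_tip in the frame of tool_block between -0.02 and 0.02 m and y of punch_tip in the frame of tool_block between -0.055 and 0.055 m and angle between punch's own y axis and vertical below 0.2 rad); the arm keeps its last pose, push and grip.
It fails at once if another tool is shifted by more than 30 mm (distance of any of parts_tin, oil_can, spanner, pliers, tape_measure from where it was at the start of the episode above 0.03 m).
It also fails if it takes over 61 s, if anything falls off the work surface, if the arm or the gripper's body presses on something with over 40 N, if the wrist force passes 120 N, or if a joint passes its speed limit or range.

ROBOT

A 6-joint arm with a two-finger parallel gripper is mounted at the origin on a cart in front of the work surface, level with it; the furniture and walls round the work are solid. World frame = base frame: x ahead of the robot, y to its left, z up, the work surface at z = 0. Lengths are in mm, angles in rad, forces in N, time in s.
With the tool pointing down it reaches from about 275 to 750 mm from the base axis. Payload 10.2 kg.
Tool frame: the origin (TCP) lies at the very end of the fingers, on their centre line; the grasp point (between the pads) lies 19 mm behind it; z points along the fingers, y is the line along which they close (so a half turn about z gives the same grasp; the last joint's range is limited). The gripper opens to 85 mm and grips with 20 to 120 N. Pads are 22 mm wide; open, the fingers measure 114 mm over their backs; the gripper's body (76 mm by 85 mm) begins 54 mm behind the grasp point. The pads swing forward as they close: fully open they stand 13 mm farther back than shut.
Start: joints at [-1.406, 0.313, 1.498, -0, 1.331, -0.223], TCP at [198.518, -486.026, 231.294] pointing down, gripper open.
Joint ranges: [-2.94, 2.94], [-0.97, 2.17], [0.19, 2.56], [-1.23, 4.37], [0.02, 3.11], [-2.88, 2.88]. Speed limits (rad/s): [2.39, 2.39, 3.01, 3.14, 3.14, 3.14].

INTERFACE

Orientations are given as a unit quaternion [w, x, y, z].
In Python, from rig import * gives the robot as it stands. The module is installed in compiled form; this text tells all that it offers.
- The arm moves only by the shell command python3 -m crank 'ROWS' [FORCE]. ROWS is JSON, a list that holds one entry, the list of rows, each a list of 7 numbers: the shift along the tool's x, y, z in units of 25 mm (1.0 is 25 mm), then the turn, a rotation vector about the tool's x, y, z in units of 8 degrees (1.0 is 8 degrees), then the finger opening in mm, from 0 to 85.4. A call has exactly 8 rows; each row shifts and turns the commanded pose from where the row before left it, along the tool's axes as they then stand; what a row does not reach is not made up. A row lasts 1/10 s, in which the tool goes at most 50 mm and 8.59 degrees, less where a joint would pass 70% of its speed; a pose out of reach is approached as far as the arm can. A call is refused whole if a number of a shift passes 1 or a number of a turn 1, either way. A call with a gripper value outside its range is refused whole. The fingers move at their own pace and stop on an object; FORCE is the grip in N (left out, the last holds). Time passes only in rows, so rows that do not move let the fingers close, or fill a call up. It gives the time, the measured TCP pose, the force, the opening and the grip force at its end, in the units of the state.
- sense(): the state, without advancing time (a new reading comes with each control period).
- capture(name): name is "scene" or "top"; returns the picture (384x512x3 uint8, blue, green, red); there is no depth.
- camera_model(name): a dict with "fx", "fy", "cx", "cy" (pixels), "world_from_camera" (4x4, takes a point from camera to world coordinates). Camera axes: x right, y up, looking along -z (the intrinsics and any distortion apply to the point x, -y, -z); pixel columns grow to the right and rows downward; lengths in mm; the calibration is good to about 2 mm. A picture is of the moment at which its call begins. camera_model takes no time and is no camera call.
- finish_job(): hands the job in; it is judged then, once.
The state is a dict: "time_s": time; "joints": joint angles; "dq": joint speeds; "tau": joint torques, N m; "eef_pos": TCP position; "ee_rot": TCP orientation; "force": force on the tool from outside, world axes, zero at the start; "wrist_torque": the same for the moment, N m; "grip_width": opening from 0.0 (shut) to 1.0 (fully open); "grip_force": force on a finger pad.
Only numpy, scipy, OpenCV 4.12 (cv2) and the standard library are available. Lean on these libraries where they do the work, as an engineer would, in place of code of your own. Each camera call takes 0.05 s, during which the arm holds its last target. There are 200 camera calls.

## Working session

There is one attempt and no reset: what is moved stays moved. The work goes in short steps, Python scripts to look and compute and a shell command to move; the robot and the scene stay as the last step left them, time stands still between calls to the robot, and variables do not carry over. Pictures are saved under pics/ and viewed, at most 13 in all, crops included, and the job is handed in when it is done.

```bash
mkdir -p pics
python3 - <<'E'
from rig import *
import cv2,json
for n in("scene","top"):
    cv2.imwrite(f"pics/{n}0.png",capture(n)); m=camera_model(n); print({k:(v.tolist() if hasattr(v,'tolist') else v) for k,v in m.items()})
print(sense())
E
```

```text
{'fx': 425.7049897973404, 'fy': 425.7049897973404, 'cx': 249.4338967952103, 'cy': 194.7836201853109, 'world_from_camera': [[-0.5940058653291245, 0.4434969981105781, -0.6711687154669115, -412.9744061743151], [-0.8043861648488648, -0.31608589913545987, 0.5030433402476002, 778.5778925774579], [0.010951244419378557, 0.8386895236227967, 0.5444997274664453, 938.228759683619], [0.0, 0.0, 0.0, 1.0]]}
{'fx': 365.41728418295725, 'fy': 365.41728418295725, 'cx': 262.06318051225963, 'cy': 194.61744036736133, 'world_from_camera': [[0.024924815054610267, 0.9885292932436146, -0.14895834986254872, 482.5226807952931], [-0.9996828914004026, 0.02518113001864333, -0.00016532487793286237, 6.108140623738355], [0.0035875110905128306, 0.14891523458083183, 0.9888434571123537, 1076.0632821294776], [0.0, 0.0, 0.0, 1.0]]}
{'time_s': 0.1, 'joints': array([-1.40641966e+00,  3.13392139e-01,  1.49832690e+00, -1.16743979e-05,
        1.33104397e+00, -2.23423633e-01]), 'dq': array([-6.71861215e-05, -2.53538702e-03, -3.01590579e-03, -2.91010480e-05,
       -2.61765125e-05,  2.84122085e-04]), 'tau': array([ 3.32405456e-03, -4.12900829e+01, -2.60144055e+01, -1.37403417e-04,
        2.97334918e-03,  4.21192425e-06]), 'eef_pos': array([ 198.46646489, -485.79435894,  230.80617206]), 'ee_rot': array([-5.85088097e-04,  9.81259755e-01,  1.92688743e-01,  1.16069633e-05]), 'force': array([ 0.13688608,  0.30247302, -0.42464787]), 'wrist_torque': array([-0.03763218, -0.01843918,  0.04394437]), 'grip_force': 0.0, 'grip_width': 0.9992830195903919}
```

View pics/scene0.png

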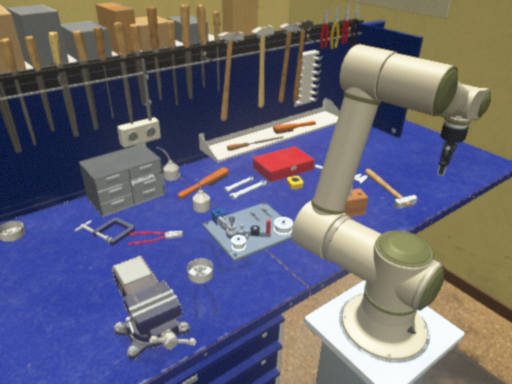

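View pics/top0.png

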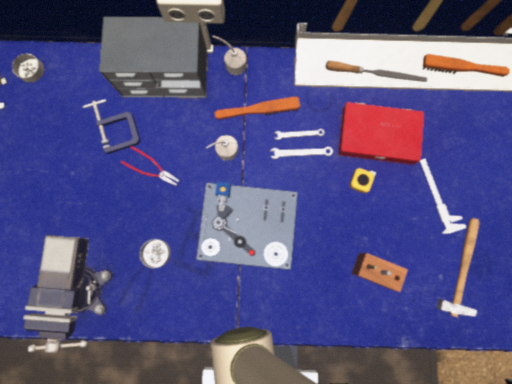

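The scene picture shows the drive around (250,230), with the block at (357,202) partly behind the arm. In the top picture the drive is around (247,226), the blue cover at (223,190), the red peg at (252,252) and the block at (382,271). I'll enlarge these areas.

Run:
```python
import cv2,numpy as np
t=cv2.imread("pics/top0.png");s=cv2.imread("pics/scene0.png")
r=lambda im,x,y,w,h,k:cv2.resize(im[y:y+h,x:x+w],(w*k,h*k),interpolation=cv2.INTER_CUBIC)
A=r(t,195,178,105,94,4);B=r(t,350,245,64,50,5)[:250];C=r(s,200,198,100,62,4);D=r(s,335,182,45,40,6)
o=np.zeros((600,800,3),np.uint8)
for im,x,y in((A,0,0),(B,430,0),(C,0,350),(D,430,330)):
    h=min(im.shape[0],600-y);w=min(im.shape[1],800-x)
    if im is A:h=350 if h>376 else h
    o[y:y+h,x:x+w]=im[:h,:w]
o[0:350,0:420]=A[:350]
o[350:598,0:400]=C
cv2.imwrite("pics/c1.png",o)
```

```text
(no output)
```

View pics/c1.png

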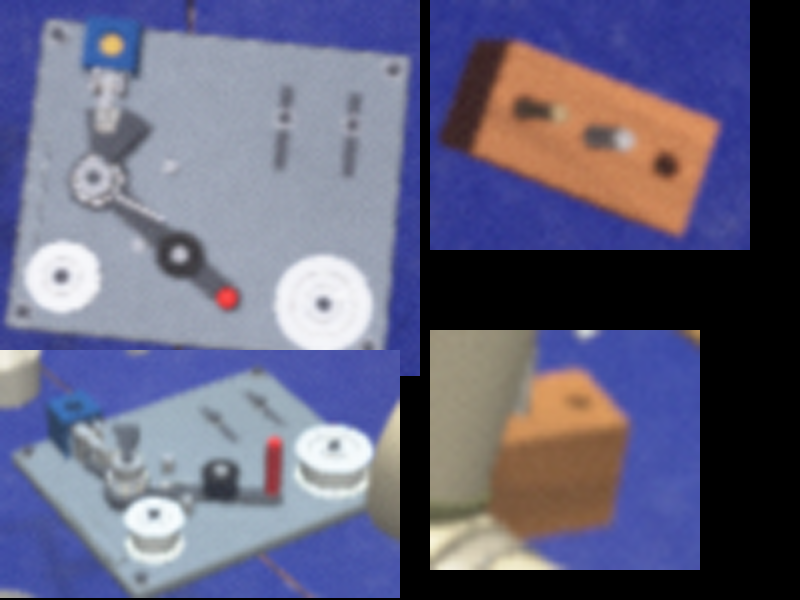

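```bash
cat > h.py <<'E'
from rig import *
import numpy as np, cv2
from scipy.spatial.transform import Rotation as R
M={n:camera_model(n) for n in("scene","top")}
def ray(n,u,v):
    m=M[n];T=np.array(m["world_from_camera"])
    d=T[:3,:3]@[(u-m["cx"])/m["fx"],-(v-m["cy"])/m["fy"],-1];return T[:3,3],d/np.linalg.norm(d)
def atz(n,u,v,z):
    o,d=ray(n,u,v);return o+d*(z-o[2])/d[2]
def tri(a,b):
    o1,d1=ray("top",*a);o2,d2=ray("scene",*b)
    s=np.linalg.lstsq(np.c_[d1,-d2],o2-o1,rcond=None)[0];p,q=o1+s[0]*d1,o2+s[1]*d2
    return (p+q)/2,np.linalg.norm(p-q)
def rot():return R.from_quat(np.roll(sense()["ee_rot"],-1))
E
python3 - <<'E'
from h import *
np.set_printoptions(precision=1,suppress=True)
A=lambda x,y:(195+x/4-.4,178+y/4-.4);B=lambda x,y:(350+(x-430)/5-.4,245+y/5-.4)
C=lambda x,y:(200+x/4-.4,198+(y-350)/4-.4);D=lambda x,y:(335+(x-430)/6-.4,182+(y-330)/6-.4)
print("button",tri(A(111,45),C(77,408)),atz("top",*A(111,45),45),atz("scene",*C(77,408),45))
print("peg",tri(A(228,298),C(274,440)),atz("top",*A(228,298),86),atz("scene",*C(274,440),86))
print("pivot",atz("top",*A(93,178),40))
print("hole-",tri(B(666,165),D(579,402)),atz("top",*B(666,165),78),atz("scene",*D(579,402),78))
print("head",atz("top",*B(625,141),128))
for c in((512,40),(720,125),(684,236),(474,155)):print(atz("top",*B(*c),78))
for c in((45,22),(412,57),(8,325)):print("plate",atz("top",*A(*c),14))
s=sense();print(rot().as_matrix())
E
```

```text
button (array([649.8, 118.8,  53.6]), np.float64(1.169956882187256)) [651.6 120.2  45. ] [659.7 112.   45. ]
peg (array([476. ,  31.1,  84.4]), np.float64(1.7138644316278693)) [475.4  30.4  86. ] [474.9  33.1  86. ]
pivot [556.7 129.6  40. ]
hole- (array([ 417.5, -360.6,   75. ]), np.float64(0.031161935066148245)) [ 417.7 -359.5   78. ] [ 414.7 -356.7   78. ]
head [ 432.4 -320.7  128. ]
[ 481.7 -278.3   78. ]
[ 439.4 -389.2   78. ]
[ 381. -368.   78.]
[ 420.4 -256.8   78. ]
plate [672.7 173.   14. ]
plate [653.4 -98.1  14. ]
plate [451.9 188.9  14. ]
[[ 0.9  0.4 -0. ]
 [ 0.4 -0.9  0. ]
 [ 0.  -0.  -1. ]]
```

The triangulated points fit: the hole is at z≈75, the peg top at 84, and the pivot-to-peg distance is 128 mm. Block y is about (0.356, 0.934). Now I'll move over towards the punch.

```bash
cat > go.py <<'E'
from h import *
import sys
# target x y z [yaw_deg of tool y, mod 180]
a=list(map(float,sys.argv[1:]));s=sense();r=rot().as_matrix()
p=np.array(s["eef_pos"]);cur=np.degrees(np.arctan2(r[1,1],r[0,1]))
print("pos",p.round(1),"yaw",cur.round(2),"tilt z",r[:,2].round(4),"F",s["force"].round(1),"grip",round(s["grip_width"]*85.4,1),s["grip_force"],"t",s["time_s"],"j6",round(s["joints"][5],2))
if len(a)>3:
    d=(a[3]-cur+90)%180-90;print("tool z turn units",-d/8, "shift units if turned first:",end=" ")
    Rn=R.from_euler("z",d,degrees=True).as_matrix()@r; print((Rn.T@(np.array(a[:3])-p)/25).round(3))
if a:print("shift units",(r.T@(np.array(a[:3])-p)/25).round(3))
E
python3 -m crank '[[[1,-0.2,0,0,0,0,85],[1,-0.2,0,0,0,0,85],[1,-0.2,0,0,0,0,85],[1,-0.2,0,0,0,0,85],[1,-0.2,0,0,0,0,85],[1,-0.2,0,0,0,0,85],[1,-0.2,0,0,0,0,85],[1,-0.2,0,0,0,0,85]]]'
python3 -m crank '[[[0,0,0,0,0,-1,60],[0,0,0,0,0,-1,60],[0,0,0,0,0,-1,60],[0,0,0,0,0,-1,60],[0,0,0,0,0,-1,60],[0,0,0,0,0,-0.87,60],[0,0,0,0,0,0,60],[0,0,0,0,0,0,60]]]'
python3 go.py 431.5 -322 210 -20.9
python3 -c "
from h import *
t=capture('top');s=capture('scene');cv2.imwrite('pics/t1.png',t);cv2.imwrite('pics/s1.png',s)
o=np.hstack([cv2.resize(s[165:225,320:390],None,fx=5.5,fy=5.5,interpolation=2),cv2.resize(t[225:285,350:420],None,fx=5.5,fy=5.5,interpolation=2)]);print(o.shape);cv2.imwrite('pics/c2.png',o)"
```

```text
time_s: 0.9
eef_pos: [369.3, -372.6, 231.0]
ee_rot: [-0.0, 0.981, 0.193, -0.0]
force: [0.6, -0.4, 1.0]
grip_width: 0.993
grip_force: 0.0
time_s: 1.7
eef_pos: [368.5, -373.3, 231.1]
ee_rot: [-0.0, 0.824, 0.566, 0.0]
force: [1.5, 0.0, 0.0]
grip_width: 0.706
grip_force: 0.0
pos [ 368.5 -373.3  231.1] yaw -21.01 tilt z [-2.e-04  4.e-04 -1.e+00] F [1.5 0.  0. ] grip 60.3 0.0 t 1.7 j6 -0.65
tool z turn units -0.013481558200735932 shift units if turned first: [2.816 1.622 0.844]
shift units [2.819 1.617 0.844]
(330, 770, 3)
```

View pics/c2.png

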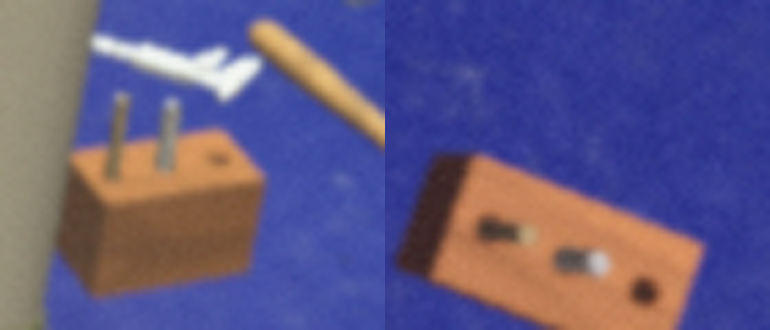

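The left crop (scene) shows the punch head at about (350.7,183.1) px, with its base at (350.1,194.8). The right crop (top) shows the head at (388.5,272.4).

Run:
```python
from h import *
np.set_printoptions(precision=1,suppress=True)
print(tri((388.5,272.4),(350.7,183.3)),atz("top",388.5,272.4,128),atz("scene",350.7,183.3,128),atz("scene",350.1,194.8,78))
```

```text
(array([ 433.6, -320.5,  126.7]), np.float64(0.9879001013762594)) [ 433.4 -320.4  128. ] [ 432.5 -318.2  128. ] [ 429.4 -321.8   78. ]
```

```bash
python3 -m crank '[[[0.72,0.404,0,0,0,0,60],[0.72,0.404,0,0,0,0,60],[0.72,0.404,0,0,0,0,60],[0.72,0.404,0,0,0,0,60],[0,0,1,0,0,0,60],[0,0,1,0,0,0,60],[0,0,1,0,0,0,50],[0,0,0.8,0,0,0,40]]]' >/dev/null
python3 go.py 432.2 -320.5 86 -20.9
```

```text
pos [ 431.6 -320.1  134.9] yaw -20.92 tilt z [-8.e-04  8.e-04 -1.e+00] F [ 0.2 -0.9 -0.4] grip 40.2 0.0 t 2.6 j6 -0.49
tool z turn units -0.0028457186797012923 shift units if turned first: [-0.009  0.029  1.955]
shift units [-0.009  0.029  1.955]
```

```bash
python3 -m crank '[[[0,0,0.5,0,0,0,40],[0,0,0.5,0,0,0,40],[0,0,0.5,0,0,0,40],[0,0,0.46,0,0,0,40],[0,0,0,0,0,0,8],[0,0,0,0,0,0,8],[0,0,0,0,0,0,8],[0,0,0,0,0,0,8]]]' 60
python3 -m crank '[[[0,0,0,0,0,0,8],[0,0,-0.3,0,0,0,8],[0,0,-0.5,0,0,0,8],[0,0,-0.8,0,0,0,8],[0,0,-0.8,0,0,0,8],[0,0,-0.9,0,0,0,8],[0,0,-0.9,0,0,0,8],[0,0,-0.8,0,0,0,8]]]' 60
python3 go.py 651 119.5 180 -20.9
```

```text
time_s: 3.4
eef_pos: [432.1, -320.6, 87.8]
ee_rot: [0.001, 0.823, 0.568, 0.0]
force: [0.4, -0.7, -0.4]
grip_width: 0.124
grip_force: 58.3
time_s: 4.2
eef_pos: [431.8, -320.3, 214.6]
ee_rot: [0.001, 0.823, 0.568, 0.0]
force: [0.4, 0.3, -0.0]
grip_width: 0.125
grip_force: 58.7
pos [ 431.8 -320.3  214.6] yaw -20.82 tilt z [ 7.e-04 -8.e-04 -1.e+00] F [ 0.4  0.3 -0. ] grip 10.6 58.66567660588771 t 4.2 j6 -0.49
tool z turn units 0.010189451699918806 shift units if turned first: [19.562  1.914  1.378]
shift units [19.559  1.942  1.378]
```

```bash
python3 -m crank '[[[0.5,0.05,0,0,0,0,8],[0.98,0.097,0,0,0,0,8],[0.98,0.097,0,0,0,0,8],[0.98,0.097,0,0,0,0,8],[0.98,0.097,0,0,0,0,8],[0.98,0.097,0,0,0,0,8],[0.98,0.097,0,0,0,0,8],[0.98,0.097,0,0,0,0,8]]]' >/dev/null
python3 -m crank '[[[0.98,0.097,0,0,0,0,8],[0.98,0.097,0,0,0,0,8],[0.98,0.097,0,0,0,0,8],[0.98,0.097,0,0,0,0,8],[0.98,0.097,0,0,0,0,8],[0.98,0.097,0,0,0,0,8],[0.98,0.097,0,0,0,0,8],[0.98,0.097,0,0,0,0,8]]]' >/dev/null
python3 -m crank '[[[0.98,0.097,0,0,0,0,8],[0.98,0.097,0,0,0,0,8],[0.98,0.097,0,0,0,0,8],[0.98,0.097,0,0,0,0,8],[0.4,0.04,0,0,0,0,8],[0,0,0.6,0,0,0,8],[0,0,0.6,0,0,0,8],[0,0,0.18,0,0,0,8]]]'
python3 go.py 650.5 119.5 150 -20.9
python3 -c "
from h import *
t=capture('top');s=capture('scene');cv2.imwrite('pics/t2.png',t);cv2.imwrite('pics/s2.png',s)
o=np.hstack([cv2.resize(s[160:240,180:250],None,fx=5.5,fy=5.5,interpolation=2),cv2.resize(t[150:230,185:255],None,fx=5.5,fy=5.5,interpolation=2)]);cv2.imwrite('pics/c3.png',o)"
```

```text
time_s: 6.6
eef_pos: [649.4, 118.6, 175.8]
ee_rot: [-0.001, 0.823, 0.568, -0.002]
force: [0.4, 0.1, -0.9]
grip_width: 0.123
grip_force: 58.7
pos [649.4 118.6 175.8] yaw -20.82 tilt z [-3.7e-03 -1.0e-04 -1.0e+00] F [ 0.4  0.1 -0.9] grip 10.5 58.74933510494884 t 6.6 j6 0.37
tool z turn units 0.00996641819912547 shift units if turned first: [0.052 0.031 1.032]
shift units [0.052 0.031 1.032]
```

View pics/c3.png

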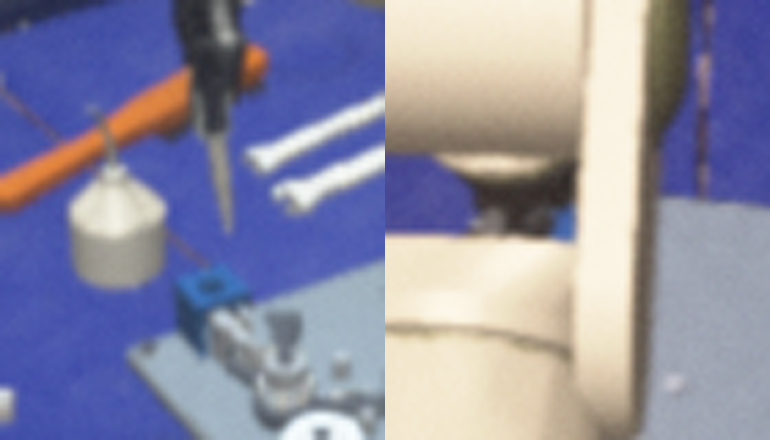

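Scene crop: the punch tip is at about (221.2,201.8) px and the bore rim centre at (218.1,211.8). The top view is blocked by the arm.

Run:
```python
from h import *
np.set_printoptions(precision=1,suppress=True)
print("tip",atz("scene",221.2,201.8,96),"expected 649.4 118.6")
print("bore scene z56",atz("scene",218.1,211.8,56),"z50",atz("scene",218.1,211.8,50))
print("bore top z56",atz("top",222.4,188.9,56),"z45",atz("top",222.4,188.9,45), tri((222.4,188.9),(218.1,211.8)))
# bore fine centroids: brass in top0; dark in scene2
t=cv2.imread("pics/top0.png").astype(int);s=cv2.imread("pics/s2.png").astype(int)
for v in range(184,194):print([tuple(t[v,u]) [2] for u in range(216,230)])
for v in range(207,216):print([s[v,u].sum() for u in range(211,227)])
```

```text
tip [646.5 108.9  96. ] expected 649.4 118.6
bore scene z56 [649.6 121.4  56. ] z50 [656.8 116.9  50. ]
bore top z56 [649.7 118.8  56. ] z45 [651.5 120.1  45. ] (array([650.5, 119.7,  54.6]), np.float64(1.8708039465866575))
[np.int64(95), np.int64(68), np.int64(54), np.int64(56), np.int64(55), np.int64(55), np.int64(57), np.int64(53), np.int64(58), np.int64(58), np.int64(57), np.int64(55), np.int64(52), np.int64(57)]
[np.int64(103), np.int64(65), np.int64(58), np.int64(53), np.int64(52), np.int64(59), np.int64(59), np.int64(59), np.int64(55), np.int64(58), np.int64(57), np.int64(55), np.int64(53), np.int64(51)]
[np.int64(98), np.int64(66), np.int64(58), np.int64(57), np.int64(72), np.int64(99), np.int64(117), np.int64(121), np.int64(94), np.int64(67), np.int64(56), np.int64(51), np.int64(54), np.int64(55)]
[np.int64(93), np.int64(63), np.int64(57), np.int64(76), np.int64(114), np.int64(163), np.int64(196), np.int64(198), np.int64(164), np.int64(107), np.int64(62), np.int64(56), np.int64(54), np.int64(56)]
[np.int64(85), np.int64(61), np.int64(63), np.int64(98), np.int64(165), np.int6
[... 2595 characters left out ...]
64(258), np.int64(283), np.int64(337), np.int64(365), np.int64(338), np.int64(313), np.int64(310), np.int64(314), np.int64(332), np.int64(344), np.int64(329), np.int64(319), np.int64(305), np.int64(308), np.int64(332)]
[np.int64(289), np.int64(238), np.int64(243), np.int64(290), np.int64(339), np.int64(357), np.int64(349), np.int64(334), np.int64(317), np.int64(312), np.int64(296), np.int64(283), np.int64(289), np.int64(275), np.int64(296), np.int64(360)]
[np.int64(293), np.int64(232), np.int64(209), np.int64(246), np.int64(300), np.int64(325), np.int64(318), np.int64(309), np.int64(316), np.int64(321), np.int64(287), np.int64(283), np.int64(348), np.int64(363), np.int64(359), np.int64(419)]
```

```bash
cat >> h.py <<'E'
def proj(n,p):
    m=M[n];T=np.linalg.inv(np.array(m["world_from_camera"]));c=T[:3,:3]@np.array(p)+T[:3,3]
    return np.array([m["cx"]+m["fx"]*c[0]/-c[2],m["cy"]-m["fy"]*c[1]/-c[2]])
E
python3 - <<'E'
from h import *
for z in(176,136,96):
    q=proj("scene",[649.4,118.6,z]);print(z,q,"in crop",(q-[180,160]+.4)*5.5)
s=cv2.imread("pics/s2.png");q=s[172:208,205:232]
o=cv2.resize(q,None,fx=16,fy=16,interpolation=2)
for z in range(96,180,10):
    p=(proj("scene",[649.4,118.6,z])-[205,172]+.5)*16;cv2.circle(o,tuple(int(a) for a in p),4,(0,0,255),1)
cv2.imwrite("pics/c4.png",o)
E
```

```text
176 [217.79113095 182.97627402] in crop [210.05122022 128.56950709]
136 [218.13037001 192.78739006] in crop [211.91703503 182.53064532]
96 [218.4597813  202.31427799] in crop [213.72879717 234.92852895]
```

View pics/c4.png

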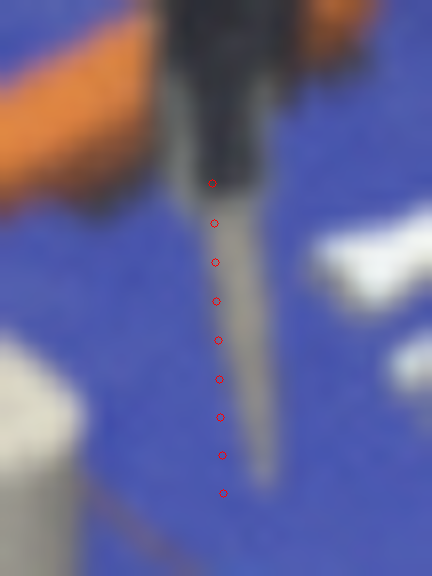

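The punch leans in the grip: its tip is about 10 mm to image-right of the bore axis, which is along -tool x. I'll straighten it with a turn about tool y, shift, and check again.

```bash
python3 -m crank '[[[0.05,0.01,0,0,0.1,0,8],[0.05,0.01,0,0,0.2,0,8],[0.05,0.01,0,0,0.2,0,8],[0.05,0,0,0,0.1,0,8],[0,0,0.2,0,0,0,8],[0,0,0.2,0,0,0,8],[0,0,0.2,0,0,0,8],[0,0,0,0,0,0,8]]]' 100
python3 go.py 650 120 150 -20.9
python3 - <<'E'
from h import *
s=capture("scene");cv2.imwrite("pics/s3.png",s)
o=cv2.resize(s[178:224,203:238],None,fx=13,fy=13,interpolation=2)
for z in range(45,140,10):
    p=(proj("scene",[650,120.4,z])-[203,178]+.5)*13;cv2.circle(o,tuple(int(a) for a in p),4,(0,0,255),1)
cv2.imwrite("pics/c5.png",o);print(proj("scene",[650,120.4,56]))
E
```

```text
time_s: 7.5
eef_pos: [653.0, 124.3, 161.8]
ee_rot: [-0.024, 0.822, 0.567, 0.034]
force: [0.2, 0.4, -1.4]
grip_width: 0.119
grip_force: 85.8
pos [653.  124.3 161.8] yaw -20.81 tilt z [ 0.0278  0.0782 -0.9966] F [ 0.2  0.4 -1.4] grip 10.2 85.81179808359593 t 7.5 j6 0.32
tool z turn units 0.011331085735820423 shift units if turned first: [-0.241 -0.052  0.452]
shift units [-0.241 -0.052  0.452]
[218.26597452 211.6591951 ]
```

View pics/c5.png

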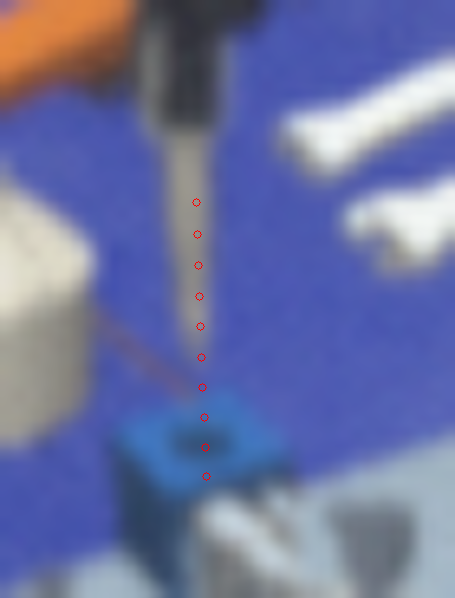

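The tip at (197,358) px now lies within about 1 mm of the bore axis, and the punch looks upright. Descending.

```bash
python3 -m crank '[[[-0.03,-0.03,0.1,0,0,0,8],[-0.04,-0.02,0.24,0,0,0,8],[-0.02,0,0.24,0,0,0,8],[-0.02,0,0.24,0,0,0,8],[-0.02,0,0.24,0,0,0,8],[-0.02,0,0.24,0,0,0,8],[-0.01,0,0.1,0,0,0,8],[0,0,0,0,0,0,8]]]'
python3 -m crank '[[[-0.005,0,0.05,0,0,0,8],[-0.005,0,0.05,0,0,0,8],[-0.005,0,0.05,0,0,0,8],[-0.005,0,0.05,0,0,0,8],[0,0,0,0,0,0,8],[0,0,0,0,0,0,8],[0,0,0,0,0,0,8],[0,0,0,0,0,0,8]]]'
```

```text
time_s: 8.35
eef_pos: [651.7, 123.6, 127.3]
ee_rot: [-0.024, 0.823, 0.567, 0.034]
force: [0.2, 0.5, -0.5]
grip_width: 0.114
grip_force: 85.8
time_s: 9.15
eef_pos: [652.0, 123.5, 123.0]
ee_rot: [-0.024, 0.823, 0.567, 0.035]
force: [1.1, 0.2, 2.5]
grip_width: 0.113
grip_force: 86.1
```

```bash
python3 -m crank '[[[-0.005,0,0.06,0,0,0,8],[-0.005,0,0.06,0,0,0,8],[-0.005,0,0.06,0,0,0,8],[0,0,0,0,0,0,8],[0,0,0,0,0,0,8],[0,0,0,0,0,0,8],[0,0,0,0,0,0,8],[0,0,0,0,0,0,8]]]'
python3 -m crank '[[[0,0,0.05,0,0,0,8],[-0.005,0,0.05,0,0,0,8],[0,0,0.04,0,0,0,8],[0,0,0,0,0,0,8],[0,0,0,0,0,0,8],[0,0,0,0,0,0,8],[0,0,0,0,0,0,8],[0,0,0,0,0,0,8]]]'
```

```text
time_s: 9.95
eef_pos: [651.9, 123.5, 118.3]
ee_rot: [-0.024, 0.823, 0.567, 0.034]
force: [-0.1, 0.1, -0.7]
grip_width: 0.112
grip_force: 85.8
time_s: 10.75
eef_pos: [652.3, 123.6, 115.7]
ee_rot: [-0.023, 0.822, 0.567, 0.035]
force: [-0.1, 0.2, 4.8]
grip_width: 0.119
grip_force: 86.6
```

Force dropped at the snap, then rose at the bottom, so the pawl is over. Retreating.

```bash
python3 -m crank '[[[0.02,0,-0.3,0,0,0,8],[0.03,0,-0.4,0,0,0,8],[0.03,0,-0.4,0,0,0,8],[0.03,0,-0.4,0,0,0,8],[0.03,0,-0.4,0,0,0,8],[0.03,0,-0.4,0,0,0,8],[0.03,0,-0.4,0,0,0,8],[0.02,0,-0.3,0,0,0,8]]]'
python3 go.py 433.5 -318.7 190 -20.9
```

```text
time_s: 11.55
eef_pos: [651.8, 122.9, 191.1]
ee_rot: [-0.024, 0.823, 0.567, 0.035]
force: [-0.3, -0.2, -0.7]
grip_width: 0.113
grip_force: 85.9
pos [651.8 122.9 191.1] yaw -20.82 tilt z [ 0.0305  0.0782 -0.9965] F [-0.3 -0.2 -0.7] grip 9.7 85.89763936121017 t 11.55 j6 0.33
tool z turn units 0.009961515542048716 shift units if turned first: [-19.55   -1.855  -1.605]
shift units [-19.548  -1.883  -1.604]
```

```bash
python3 -m crank '[[[-0.4,-0.08,-0.368,0,0,0,8],[-0.8,-0.08,-0.368,0,0,0,8],[-0.8,-0.08,-0.368,0,0,0,8],[-0.83,-0.08,-0.368,0,0,0,8],[-0.83,-0.08,-0.368,0,0,0,8],[-0.83,-0.08,-0.368,0,0,0,8],[-0.83,-0.08,-0.068,0,0,0,8],[-0.83,-0.08,-0.068,0,0,0,8]]]' >/dev/null
python3 -m crank '[[[-0.83,-0.08,-0.068,0,0,0,8],[-0.83,-0.08,-0.068,0,0,0,8],[-0.83,-0.08,-0.068,0,0,0,8],[-0.83,-0.08,-0.068,0,0,0,8],[-0.83,-0.08,-0.068,0,0,0,8],[-0.83,-0.08,-0.068,0,0,0,8],[-0.83,-0.08,-0.068,0,0,0,8],[-0.83,-0.08,-0.068,0,0,0,8]]]' >/dev/null
python3 go.py 433.5 -318.7 235 -20.9
```

```text
pos [ 505.3 -170.2  235.4] yaw -20.84 tilt z [ 0.0296  0.0782 -0.9965] F [0.7 0.  0. ] grip 9.7 85.89208618621342 t 13.15 j6 -0.24
tool z turn units 0.007728342730512594 shift units if turned first: [-6.553 -0.562 -0.534]
shift units [-6.552 -0.569 -0.534]
```

```bash
python3 -m crank '[[[-0.85,-0.07,-0.068,0,0,0,8],[-0.85,-0.07,-0.068,0,0,0,8],[-0.85,-0.07,-0.068,0,0,0,8],[-0.85,-0.07,-0.068,0,0,0,8],[-0.85,-0.07,-0.068,0,0,0,8],[-0.85,-0.07,-0.068,0,0,0,8],[-0.85,-0.07,-0.068,0,0,0,8],[-0.4,-0.05,-0.03,0,0,0,8]]]' >/dev/null
python3 -m crank '[[[0,0,0,0,0,0,8],[-0.08,0,0.5,0,0,0,8],[-0.08,0,0.5,0,0,0,8],[-0.08,0,0.4,0,0,0,8],[0,0,0.2,0,0,0,8],[0,0,0,0,0,0,8],[0,0,0,0,0,0,8],[0,0,0,0,0,0,8]]]' 
python3 go.py 433.5 -318.7 190 -20.9
python3 - <<'E'
from h import *
s=capture("scene");cv2.imwrite("pics/s4.png",s);t=capture("top");cv2.imwrite("pics/t4.png",t)
o=cv2.resize(s[165:217,330:380],None,fx=11,fy=11,interpolation=2)
for z in range(78,190,10):
    p=(proj("scene",[431.5,-322.3,z])-[330,165]+.5)*11;cv2.circle(o,tuple(int(a) for a in p),4,(0,0,255),1)
cv2.imwrite("pics/c6.png",o)
E
```

```text
time_s: 14.75
eef_pos: [436.4, -315.8, 194.6]
ee_rot: [-0.023, 0.822, 0.567, 0.035]
force: [0.3, -0.4, -0.0]
grip_width: 0.113
grip_force: 85.9
pos [ 436.4 -315.8  194.6] yaw -20.81 tilt z [ 0.0303  0.0775 -0.9965] F [ 0.3 -0.4 -0. ] grip 9.7 85.85875514661893 t 14.75 j6 -0.54
tool z turn units 0.010689293933957345 shift units if turned first: [-0.164 -0.066  0.17 ]
shift units [-0.163 -0.067  0.17 ]
```

View pics/c6.png

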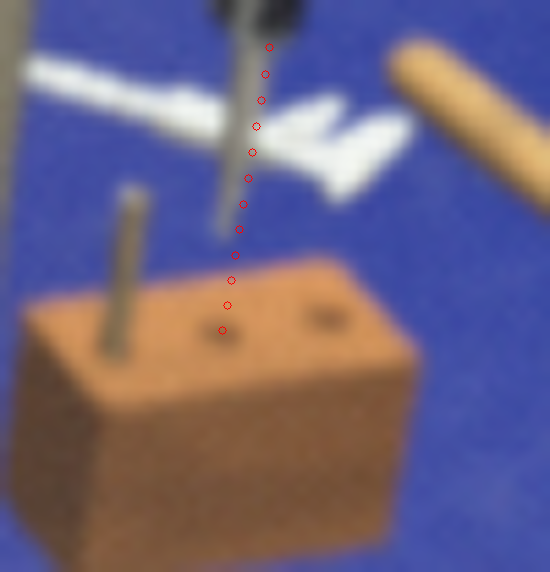

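The hole is at (222,332) px, as predicted. The tip at (225,235) is about 4.7 mm towards +tool x, which matches the TCP error, and the punch leans about 0.03 rad. Correcting and lowering.

```bash
python3 -m crank '[[[-0.07,-0.02,0,0,0.1,0,8],[-0.07,-0.02,0,0,0.1,0,8],[-0.07,-0.02,0,0,0,0,8],[-0.07,0,0,0,0,0,8],[-0.03,0,0.3,0,0,0,8],[-0.03,0,0.3,0,0,0,8],[-0.03,0,0.3,0,0,0,8],[0,0,0,0,0,0,8]]]'
python3 -m crank '[[[-0.02,0,0.2,0,0,0,8],[-0.02,0,0.2,0,0,0,8],[-0.02,0,0.2,0,0,0,8],[-0.02,0,0.2,0,0,0,8],[-0.02,0,0.2,0,0,0,8],[-0.01,0,0.1,0,0,0,8],[0,0,0,0,0,0,8],[0,0,0,0,0,0,8]]]'
```

```text
time_s: 15.65
eef_pos: [432.1, -320.9, 169.4]
ee_rot: [-0.033, 0.822, 0.567, 0.046]
force: [-0.3, 0.0, -0.8]
grip_width: 0.118
grip_force: 85.9
time_s: 16.45
eef_pos: [432.6, -321.2, 143.3]
ee_rot: [-0.032, 0.822, 0.567, 0.046]
force: [-0.3, 1.1, -0.7]
grip_width: 0.115
grip_force: 85.9
```

```bash
python3 -m crank '[[[-0.02,0,0.15,0,0,0,8],[-0.02,0,0.15,0,0,0,8],[-0.02,0,0.15,0,0,0,8],[-0.02,0,0.15,0,0,0,8],[-0.01,0,0.15,0,0,0,8],[-0.01,0,0.1,0,0,0,8],[0,0,0,0,0,0,8],[0,0,0,0,0,0,8]]]'
```

```text
time_s: 17.25
eef_pos: [432.5, -321.3, 121.8]
ee_rot: [-0.032, 0.822, 0.567, 0.046]
force: [0.6, 0.9, -0.6]
grip_width: 0.119
grip_force: 85.9
```

```bash
python3 -m crank '[[[-0.02,0,0.15,0,0,0,8],[-0.02,0,0.15,0,0,0,8],[-0.02,0,0.15,0,0,0,8],[-0.02,0,0.15,0,0,0,8],[-0.02,0,0.15,0,0,0,8],[-0.01,0,0.1,0,0,0,8],[0,0,0,0,0,0,8],[0,0,0,0,0,0,8]]]'
```

```text
time_s: 18.05
eef_pos: [432.3, -321.2, 100.0]
ee_rot: [-0.032, 0.822, 0.567, 0.046]
force: [1.0, 3.8, -2.8]
grip_width: 0.12
grip_force: 85.7
```

```bash
python3 -m crank '[[[0,0,0,0,0,0,40],[0,0,0,0,0,0,40],[0,0,0,0,0,0,40],[0,0,0,0,0,0,40],[0,0,0,0,0,0,40],[0,0,0,0,0,0,40],[0.02,0,-0.2,0,0,0,40],[0.05,0,-0.5,0,0,0,40]]]'
python3 -m crank '[[[0.1,0,-1,0,0,0,40],[0.1,0,-1,0,0,0,40],[0.1,0,-1,0,0,0,40],[0.1,0,-1,0,0,0,40],[0,0,0,0,-0.6,0,40],[0,0,0,0,-0.2,0,40],[0,0,0,0,0,0,40],[0,0,0,0,0,0,40]]]'
python3 go.py 475.5 30.5 220 -20.9
python3 - <<'E'
from h import *
s=capture("scene");cv2.imwrite("pics/s5.png",s);t=capture("top");cv2.imwrite("pics/t5.png",t)
o=np.hstack([cv2.resize(s[165:217,325:377],None,fx=7,fy=7,interpolation=2),cv2.resize(s[198:250,205:257],None,fx=7,fy=7,interpolation=2)])
cv2.imwrite("pics/c7.png",o)
E
```

```text
time_s: 18.85
eef_pos: [432.0, -321.4, 117.9]
ee_rot: [-0.033, 0.822, 0.567, 0.046]
force: [0.1, -0.2, 0.2]
grip_width: 0.469
grip_force: 0.0
time_s: 19.65
eef_pos: [431.7, -322.7, 218.2]
ee_rot: [-0.001, 0.823, 0.568, 0.0]
force: [0.3, -0.3, 0.4]
grip_width: 0.472
grip_force: 0.0
pos [ 431.7 -322.7  218.2] yaw -20.81 tilt z [-1.0e-04  1.7e-03 -1.0e+00] F [ 0.3 -0.3  0.4] grip 40.3 0.0 t 19.65 j6 -0.5
tool z turn units 0.01133996980680152 shift units if turned first: [13.822 -3.405 -0.048]
shift units [13.828 -3.383 -0.048]
```

View pics/c7.png

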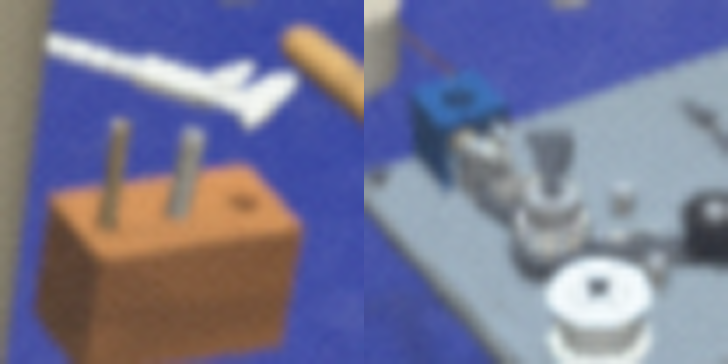

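The punch stands in the middle hole (head at (194,130) in the left crop) and the button bore is dark. The tool's yaw already suits the peg's mean travel direction, so I'm going to the peg.

```bash
python3 -m crank '[[[0.6,-0.15,0,0,0,0,40],[0.92,-0.226,0,0,0,0,40],[0.92,-0.226,0,0,0,0,40],[0.92,-0.226,0,0,0,0,40],[0.92,-0.226,0,0,0,0,40],[0.92,-0.226,0,0,0,0,40],[0.92,-0.226,0,0,0,0,40],[0.92,-0.226,0,0,0,0,40]]]' >/dev/null
python3 -m crank '[[[0.92,-0.226,0,0,0,0,40],[0.92,-0.226,0,0,0,0,40],[0.92,-0.226,0,0,0,0,40],[0.92,-0.226,0,0,0,0,40],[0.92,-0.226,0,0,0,0,40],[0.92,-0.226,0,0,0,0,40],[0.92,-0.226,0,0,0,0,40],[0.34,-0.09,0,0,0,0,40]]]' >/dev/null
python3 -m crank '[[[0,0,0.8,0,0,0,40],[0,0,0.8,0,0,0,40],[0,0,0.8,0,0,0,40],[0,0,0.8,0,0,0,40],[0,0,0.8,0,0,0,40],[0,0,0.3,0,0,0,40],[0,0,0,0,0,0,40],[0,0,0,0,0,0,40]]]'
python3 go.py 475.5 30.8 58 -20.9
python3 - <<'E'
from h import *
s=capture("scene");cv2.imwrite("pics/s6.png",s)
o=cv2.resize(s[180:240,235:300],None,fx=9,fy=9,interpolation=2);cv2.imwrite("pics/c8.png",o)
E
```

```text
time_s: 22.15
eef_pos: [475.4, 30.2, 111.7]
ee_rot: [0.0, 0.823, 0.568, 0.0]
force: [-0.5, -0.0, 0.7]
grip_width: 0.47
grip_force: 0.0
pos [475.4  30.2 111.7] yaw -20.83 tilt z [ 1.e-03 -1.e-04 -1.e+00] F [-0.5 -0.   0.7] grip 40.2 0.0 t 22.15 j6 0.18
tool z turn units 0.0092138829077264 shift units if turned first: [ 0.023 -0.009  2.147]
shift units [ 0.023 -0.009  2.147]
```

View pics/c8.png

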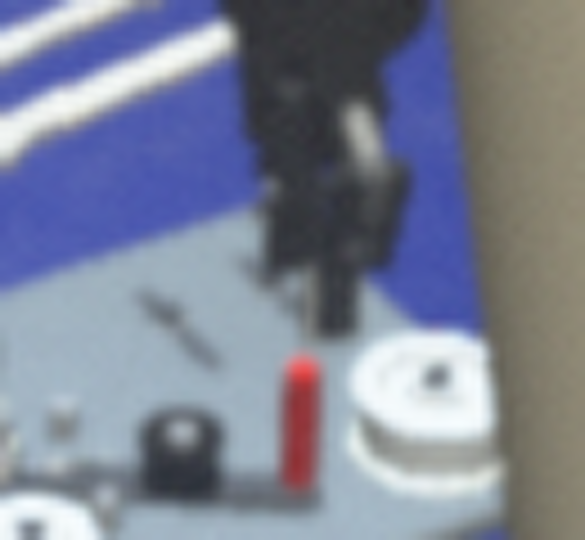

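The fingers straddle the line over the peg (peg top at (302,365), finger ends at about (280,275) and (335,330)). Descending and gripping.

```bash
python3 -m crank '[[[0.01,0,0.4,0,0,0,40],[0.01,0,0.5,0,0,0,40],[0,0,0.5,0,0,0,40],[0,0,0.5,0,0,0,40],[0,0,0.25,0,0,0,40],[0,0,0,0,0,0,8],[0,0,0,0,0,0,8],[0,0,0,0,0,0,8]]]' 40
python3 -m crank '[[[0,0,0,0,0,0,8],[0,0,0,0,0,0,8],[0,0,0,0,0,0,8],[0,0,0,0,0,0,8],[0,0,0,0,0,0,8],[0,0,0,0,0,0,8],[0,0,0,0,0,0,8],[0,0,0,0,0,0,8]]]' 40
python3 go.py
python3 - <<'E'
from h import *
r=rot().as_matrix();p=np.array(sense()["eef_pos"])[:2]
P=np.array([555.5,128]);v=p-P;print("radius",np.hypot(*v));v=v/np.hypot(*v)*125
f=lambda a:np.append(R.from_euler("z",a).as_matrix()[:2,:2]@v,0)
th=np.linspace(0,.56,13)
for a,b in zip(th,th[1:]):print((r.T@(f(b)-f(a))/25).round(3))
E
```

```text
time_s: 23.0
eef_pos: [475.4, 30.8, 57.5]
ee_rot: [0.0, 0.823, 0.568, 0.0]
force: [-1.0, -0.5, -1.3]
grip_width: 0.16
grip_force: 39.0
time_s: 23.8
eef_pos: [475.4, 30.7, 57.4]
ee_rot: [0.0, 0.823, 0.568, 0.0]
force: [-1.6, -0.1, 5.2]
grip_width: 0.158
grip_force: 39.6
pos [475.4  30.7  57.4] yaw -20.82 tilt z [ 4.e-04 -1.e-04 -1.e+00] F [-1.6 -0.1  5.2] grip 13.5 39.56109344959259 t 23.8 j6 0.18
radius 125.9920674063849
[-0.069  0.223  0.   ]
[-0.059  0.226  0.   ]
[-0.048  0.228  0.   ]
[-0.038  0.23   0.   ]
[-0.027  0.232  0.   ]
[-0.016  0.233  0.   ]
[-0.005  0.233  0.   ]
[0.006 0.233 0.   ]
[0.017 0.233 0.   ]
[0.027 0.232 0.   ]
[0.038 0.23  0.   ]
[0.049 0.228 0.   ]
```

```bash
python3 -m crank '[[[-0.07,0.22,0,0,0,0,8],[-0.06,0.226,0,0,0,0,8],[-0.048,0.228,0,0,0,0,8],[-0.038,0.23,0,0,0,0,8],[-0.027,0.232,0,0,0,0,8],[-0.016,0.233,0,0,0,0,8],[-0.005,0.233,0,0,0,0,8],[0.006,0.233,0,0,0,0,8]]]'
python3 -m crank '[[[0.017,0.233,0,0,0,0,8],[0.027,0.232,0,0,0,0,8],[0.038,0.23,0,0,0,0,8],[0.05,0.2,0,0,0,0,8],[0,0,0,0,0,0,8],[0,0,0,0,0,0,8],[0,0,0,0,0,0,8],[0,0,0,0,0,0,8]]]'
python3 - <<'E'
from h import *
p=np.array(sense()["eef_pos"])[:2]-[555.5,128];q=np.array([475.4,30.7])-[555.5,128]
print("theta",np.arctan2(q[0]*p[1]-q[1]*p[0],q@p),np.hypot(*p))
s=capture("scene");cv2.imwrite("pics/s7.png",s)
cv2.imwrite("pics/c9.png",cv2.resize(s[190:250,205:305],None,fx=7,fy=7,interpolation=2))
E
```

```text
time_s: 24.6
eef_pos: [514.0, 7.2, 57.1]
ee_rot: [-0.001, 0.823, 0.568, -0.003]
force: [-15.9, -8.2, 12.9]
grip_width: 0.162
grip_force: 40.9
time_s: 25.4
eef_pos: [536.9, 2.7, 57.0]
ee_rot: [-0.0, 0.823, 0.568, -0.002]
force: [-8.4, -5.9, 6.1]
grip_width: 0.161
grip_force: 40.3
theta 0.5415886341369477 126.62493763068763
```

View pics/c9.png

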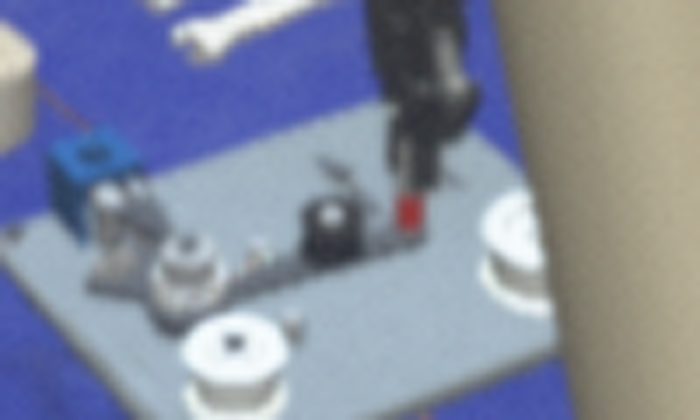

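The fingers hold the red peg at (410,215) px, pushed back to about 0.54 rad. I'll add a slight margin, then compare the button's brightness across the frames.

```bash
python3 -m crank '[[[0.012,0.05,0,0,0,0,8],[0.012,0.05,0,0,0,0,8],[0,0,0,0,0,0,8],[0,0,0,0,0,0,8],[0,0,0,0,0,0,8],[0,0,0,0,0,0,8],[0,0,0,0,0,0,8],[0,0,0,0,0,0,8]]]'
python3 - <<'E'
from h import *
p=np.array(sense()["eef_pos"])[:2];print("theta",2*np.arcsin(np.hypot(*(p-[475.4,30.7]))/250))
cv2.imwrite("pics/s8.png",capture("scene"))
for n in("scene0","s2","s5","s7","s8"):
    s=cv2.imread(f"pics/{n}.png").astype(int)[209:215,215:222];print(n,s[...,2].max(axis=1),s[1:5,1:6].mean((0,1)).round(1))
    g=cv2.imread(f"pics/{n}.png",0).astype(int)[215:235,215:235]; 
    if n!="scene0":print(" pawl diff to s5",abs(g-cv2.imread("pics/s5.png",0).astype(int)[215:235,215:235]).mean().round(1)," to s2",abs(g-cv2.imread("pics/s2.png",0).astype(int)[215:235,215:235]).mean().round(1))
E
```

```text
time_s: 26.25
eef_pos: [539.2, 2.4, 57.0]
ee_rot: [-0.001, 0.823, 0.568, -0.002]
force: [-9.1, -5.2, 6.9]
grip_width: 0.158
grip_force: 40.4
theta 0.5657114256434886
scene0 [76 66 66 64 63 64] [153.2  98.5  59.9]
s2 [77 65 63 63 65 63] [153.9  98.2  58.2]
 pawl diff to s5 7.2  to s2 0.0
s5 [77 66 62 62 60 62] [149.2  95.4  57.6]
 pawl diff to s5 0.0  to s2 7.2
s7 [79 67 62 62 64 66] [154.   98.4  58.6]
 pawl diff to s5 20.5  to s2 20.0
s8 [78 65 64 62 64 63] [154.4  99.2  59. ]
 pawl diff to s5 21.0  to s2 20.4
```

The bore's brightness was 153 before the press, 149 with the button down, and is 154 now, so the button is up and the pawl has clicked in. The arm is held at 0.566 rad, so I'm handing in.

```bash
python3 -c "
from rig import *
print(finish_job())"
```

```text
the job is handed in; nothing more can be done
None
```

The job is handed in, with no verdict returned: the button was pressed with the punch, the punch is back upright in the middle hole, and the tensioner is held at about 0.57 rad with a 40 N grip, the pawl in again judging by the button's brightness.

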